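# Hang the cosmetics basket on the sprung swing-out hook

## Robot

A 6-joint arm with a two-finger parallel gripper is mounted at the origin on the work surface. World frame = base frame: x ahead of the robot, y to its left, z up, the work surface at z = 0. Lengths are in m, angles in rad, forces in N, time in s.
With the tool pointing down it reaches from about 0.3 to 0.825 m from the base axis. Payload 5.4 kg.
Tool frame: the origin (TCP) lies between the finger pads; the fingertips stand 14 mm ahead of it and the grasp point (between the pads) lies 5 mm behind it; z points along the fingers, y is the line along which they close (so a half turn about z gives the same grasp; the last joint's range is limited). The gripper opens to 92 mm and grips with 3 to 60 N. Pads are 20 mm wide; open, the fingers measure 128 mm over their backs; the gripper's body (75 mm by 189 mm) begins 69 mm behind the grasp point.
Start: joints at [0.971, 0.158, 1.597, -0, 1.386, -0.21], TCP at [0.219, 0.532, 0.229] pointing down, gripper open.
Joint ranges: [-2.91, 2.91], [-0.94, 2.29], [0.18, 2.7], [-1.29, 4.43], [0.17, 2.64], [-3, 3]. Speed limits (rad/s): [2.57, 2.57, 3.14, 3.14, 3.14, 3.14].

## Interface

Orientations are given as a rotation vector (axis times angle).
In Python, from rig import arm, optics gives the robot as it stands. The module is installed in compiled form; this text tells all that it offers.
- The arm moves only by the tool step_arm, never from a script. Its argument "series" is a list of rows, each a list of 7 numbers: the shift along the tool's x, y, z as a fraction of full scale, then the turn, a rotation vector about the tool's x, y, z as a fraction of full scale, then the finger opening in mm, from 0 to 91.9. In form: [[x, y, z, rx, ry, rz, hand], ...]. A call has exactly 8 rows; each row shifts and turns the commanded pose from where the row before left it, along the tool's axes as they then stand; what a row does not reach is not made up. Full scale, the value 1, is 0.2 m for a shift and 90 degrees for a turn. A row lasts 1/10 s, in which the tool goes at most 50 mm and 8.59 degrees, less where a joint would pass 70% of its speed; a pose out of reach is approached as far as the arm can. A call with a number of a shift or a turn outside -1 to 1 is refused whole. A call with a gripper value outside its range is refused whole. The fingers move at their own pace and stop on an object; "squeeze" is the grip in N (left out, the last holds). Time passes only in rows, so rows that do not move let the fingers close, or fill a call up. It gives the time, the measured TCP pose, the force, the opening and the grip force at its end, in the units of the state.
- arm.observe(): the state, without advancing time (a new reading comes with each control period).
- optics.grab_frame(name): name is "scene" or "top"; returns a dict with "image" (384x512x3 uint8, red, green, blue), "camera_matrix" (3x3 intrinsics, pixels), "k1" (the pictures are not rectified: a ray, as slopes to the right and down, at radius r is drawn at 1 + k1 r^2 times it, then the intrinsics apply), "rvec" (rotation vector, rad) and "tvec" (3), from world to camera coordinates, as OpenCV has them. Camera axes: x right, y down, z forward; pixel columns grow to the right and rows downward; lengths in m; the calibration is good to about 2 mm. A picture is of the moment at which its call begins. There is no depth.
- arm.hand_in(): hands the job in; it is judged then, once.
The state is a dict: "t": time; "joint_pos": joint angles; "dq": joint speeds; "joint_torque": joint torques, N m; "ee_pos": TCP position; "ee_rot": TCP orientation; "ft_force": force on the tool from outside, world axes, zero at the start; "wrist_torque": the same for the moment, N m; "grip_width": finger opening in m; "grip_force": force on a finger pad.
Only numpy, scipy, OpenCV 4.12 (cv2) and the standard library are available. Lean on these libraries where they do the work, as an engineer would, in place of code of your own. Each camera call takes 0.05 s, during which the arm holds its last target. There are 200 camera calls.

## Task

Swing the stand's folded double hook all the way out until it stays in its holding notch by itself, then let go of it. Then pick up the cosmetics basket by its handle and hang it level by that handle across both prongs of the hook, lowering it gently and without tipping it; leave the other things on the desk alone.

Things in the scene. Friction and masses are not known exactly. Their poses are not given: they have to be found in the camera images.
- stand: Fixed stand: white round foot (130 mm across, 14 mm thick), upright steel post (22 mm across), on top of which a double hook swings. Origin: centre of the foot's underside, on the post's axis. Fully swung out, the hook's prongs point along the stand's own -x axis; folded away they point 1.25 rad clockwise of that, seen from above.
- hook_hub (a point): Centre of the swing hook's white round hub on the post's axis (76 mm across, 22 mm high, this point 229 mm above the desk; nothing stands above it). Turns with the hook; x points out along the prongs. From it reach two parallel steel rods (prongs), 9 mm thick, 32 mm either side of the middle line (55 mm free between them), ending 140 mm from the post's axis.
- swing_hook (a joint): Angle of the swing hook about the post, rad: 0 folded away, grows anticlockwise from above, 1.25 fully out at its stop. A spring snaps it back to 0 if released below about 1.0; past that it drops into its holding notch, runs to 1.25 by itself and stays. Needs about 0.5 Nm: 5 to 7 N sideways on a prong's outer side (the clockwise one), 80 to 100 mm from the post; no grasp needed.
- hook_seat (a point): Moves with the hook: midway between the prongs, 105 mm from the post's axis, 210 mm above the desk, where the handle's centre line lies when hung (along y). x outward along the prongs, z up. A prong's centre line leaves the hub 20 mm above this point, from 70 mm out slopes into a trough 10 mm below it (100 to 110 mm out), ends in a tip 20 mm above it at 140 mm. The open end is the outer one.
- basket: Loose white metal basket with bottles in it, 140 mm long (own x) x 84 mm wide (own y), walls 60 mm high, about 0.32 kg, with a rigid upright hoop handle. Origin: centre of its underside; z up.
- basket_handle (a point): Middle of the basket's handle: a straight round wooden bar, 12 mm thick and 116 mm long, along the basket's x axis, 160 mm above the basket's underside, straight above its centre, carried by a thin upright rod (8 mm thick) at each end (67 mm from the middle). Below the bar there is 65 mm of free space. Same axes as the basket.
- brush_pot: Bystander: loose white pot of make-up brushes, 88 mm across, 100 mm high, the brushes up to 200 mm high. Origin: centre of its underside.
- powder_tin: Bystander: loose flat steel tin, 72 mm across, 26 mm high. Origin: centre of its underside.
- spray_bottle: Bystander: loose clear bottle, 48 mm across, 130 mm high. Origin: centre of its underside.

How it is judged:
By the outcome, as a careful person would: the job done as asked, in the order asked, and still so for the second after the job is handed in, with the robot touching nothing.
It also fails if it takes over 64 s, if anything falls off the work surface, if the arm or the gripper's body presses on something with over 40 N, if the wrist force passes 120 N, or if a joint passes its speed limit or range.

## Working session

There is one attempt and no reset: what is moved stays moved. The work goes in short steps, Python scripts to look and compute and a tool call to move; the robot and the scene stay as the last step left them, time stands still between calls to the robot, and variables do not carry over. Pictures are saved under pics/ and viewed, at most 10 in all, crops included, and the job is handed in when it is done.

Besides the shell and the picture viewer there is one more tool, called after "Request:" as name(argument=value, ...), one argument or row to a line, values as JSON. step_arm: Moves the arm, as the interface text tells. Shift numbers are shares of 0.2 m and turn numbers shares of 90 degrees, none past 1 either way. Its arguments: {"type":"object","properties":{"series":{"type":"array"},"squeeze":{"type":"number"}},"required":["series"]}

```bash
mkdir -p pics
cat > h.py <<'E'
import numpy as np, cv2
from scipy.spatial.transform import Rotation as R
def ray(f,u,v):
    K=f["camera_matrix"];p=cv2.undistortPoints(np.array([[[u,v]]],float),K,np.array([f["k1"],0,0,0.]))[0,0] if 0 else None
    x=(u-K[0,2])/K[0,0];y=(v-K[1,2])/K[1,1];rd=np.hypot(x,y);r=rd
    for _ in range(30): r=rd/(1+f["k1"]*r*r)
    s=r/rd if rd>0 else 1
    M=R.from_rotvec(np.ravel(f["rvec"])).as_matrix();t=np.ravel(f["tvec"])
    return -M.T@t, M.T@np.array([x*s,y*s,1])
def onz(f,u,v,z):
    o,d=ray(f,u,v);return o+d*(z-o[2])/d[2]
def proj(f,P):
    M=R.from_rotvec(np.ravel(f["rvec"])).as_matrix();q=M@np.array(P)+np.ravel(f["tvec"])
    x,y=q[0]/q[2],q[1]/q[2];s=1+f["k1"]*(x*x+y*y);K=f["camera_matrix"]
    return np.array([K[0,0]*x*s+K[0,2],K[1,1]*y*s+K[1,2]])
E
cat > snap.py <<'E'
import sys,pickle
from rig import arm,optics
import cv2,numpy as np
n=sys.argv[1]
F={c:optics.grab_frame(c) for c in("scene","top")}
pickle.dump(F,open(n+".pkl","wb"))
for c in F: cv2.imwrite(f"pics/{n}_{c}.png",cv2.resize(F[c]["image"][:,:,::-1],(800,600),interpolation=cv2.INTER_CUBIC))
s=arm.observe();print(s["t"],s["joint_pos"],s["ee_pos"],s["ee_rot"],s["ft_force"],s["grip_width"])
E
python3 snap.py a; python3 -c "
import pickle
from h import *
F=pickle.load(open('a.pkl','rb'))
for c in F: print(c,F[c]['camera_matrix'],F[c]['k1'],ray(F[c],256,192))"
```

```text
0.1 [ 9.70870052e-01  1.58982691e-01  1.59806472e+00 -2.93108592e-05
  1.38623564e+00 -2.10100711e-01] [0.21823319 0.53139496 0.22774007] [-6.08334321e-01 -3.08147845e+00  2.45778727e-03] [0.37811095 0.84003849 0.153188  ] 0.09175720287287877
scene [[392.05195777   0.         257.51686337]
 [  0.         392.05195777 196.73404455]
 [  0.           0.           1.        ]] -0.1168112685678269 (array([ 1.1921982 , -0.45495743,  0.82109685]), array([-0.61866618,  0.44690856, -0.64628607]))
top [[391.51941538   0.         255.61392261]
 [  0.         391.51941538 185.00160552]
 [  0.           0.           1.        ]] -0.12204722854141781 (array([ 0.42453346, -0.00831487,  1.02156008]), array([ 0.15513146,  0.01310987, -0.98796907]))
```

View pics/a_scene.png

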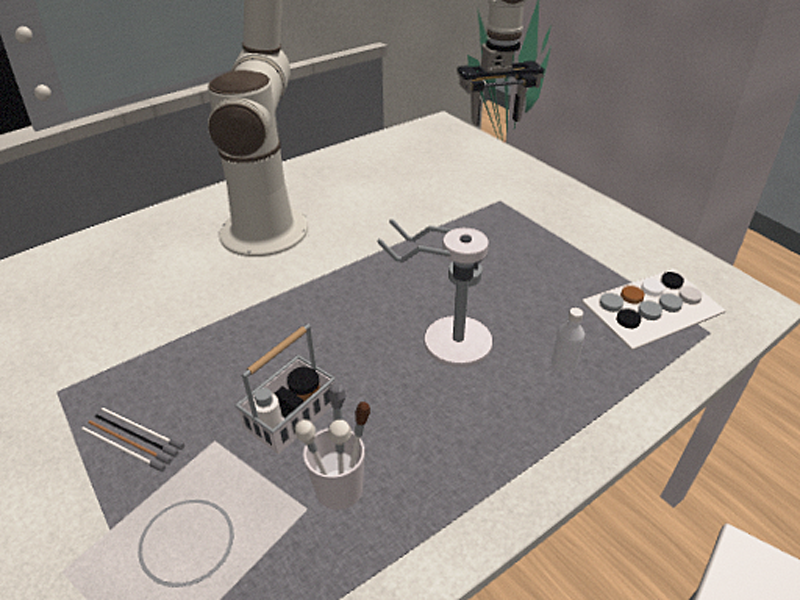

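View pics/a_top.png

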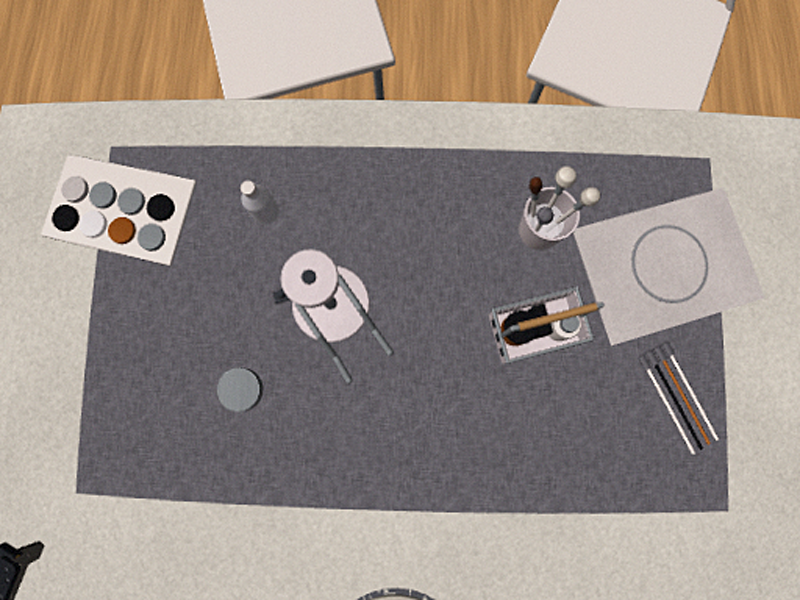

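The scene view shows the hub, the post and the bar, which runs from about (248,375) to (310,330). In the top view the hub is at (309,277), the prong tips are at (349,380) and (390,352), the bar runs from (510,330) to (600,308), and the foot is near (331,302).

```bash
cat > m.py <<'E'
import pickle
from h import *
F=pickle.load(open('a.pkl','rb'));T=F['top'];S=F['scene'];k=.64
im=T['image'].astype(int);hsv=cv2.cvtColor(T['image'],cv2.COLOR_RGB2HSV)
# bar: orange mask in top
def bar(f,box):
    h=cv2.cvtColor(f['image'],cv2.COLOR_RGB2HSV);m=((h[...,0]>8)&(h[...,0]<24)&(h[...,1]>90)&(h[...,2]>90)).astype(np.uint8)
    z=np.zeros_like(m);x0,y0,x1,y1=[int(a*k) for a in box];z[y0:y1,x0:x1]=m[y0:y1,x0:x1]
    n,l,s,c=cv2.connectedComponentsWithStats(z);i=1+np.argmax(s[1:,4])
    return cv2.minAreaRect(np.argwhere(l==i)[:,::-1].astype(np.float32)),s[i,4]
def ends(r):
    b=cv2.boxPoints(r);d=[np.linalg.norm(b[0]-b[1]),np.linalg.norm(b[1]-b[2])]
    return ((b[0]+b[3])/2,(b[1]+b[2])/2) if d[0]>d[1] else ((b[0]+b[1])/2,(b[2]+b[3])/2)
for f,box in((T,(490,290,620,350)),(S,(235,315,325,385))):
    r,n=bar(f,box);e=[onz(f,*p,.16) for p in ends(r)];v=e[1]-e[0]
    print('bar',n,e,'mid',(e[0]+e[1])/2,'len',np.linalg.norm(v),'ang',np.degrees(np.arctan2(v[1],v[0])))
# hub: white blob in top
def disc(f,box,z,lo):
    g=f['image'].min(2);x0,y0,x1,y1=[int(a*k) for a in box];m=np.zeros(g.shape,np.uint8);m[y0:y1,x0:x1]=(g[y0:y1,x0:x1]>lo)
    return m
print('hub centre top',onz(T,309*k,277*k,.24),'scene',onz(S,466*k,242*k,.24))
print('foot scene',onz(S,459*k,339*k,.014))
for p in((349,380),(390,352),(300,308),(340,278)): print('prong',onz(T,p[0]*k,p[1]*k,.23))
for p in((391,222),(380,241)): print('prong S',onz(S,p[0]*k,p[1]*k,.23))
print('pot',onz(T,549*k,212*k,.1),'spray',onz(T,248*k,188*k,.13),'tin',onz(T,238*k,390*k,.026))
print(R.from_rotvec([-6.08334321e-01,-3.08147845e+00,2.45778727e-03]).as_matrix())
E
python3 m.py
```

```text
bar 242 [array([ 0.52681003, -0.16716272,  0.16      ]), array([ 0.55789677, -0.27918542,  0.16      ])] mid [ 0.5423534  -0.22317407  0.16      ] len 0.11625606024136984 ang -74.49045655028064
bar 188 [array([ 0.55509457, -0.27200322,  0.16      ]), array([ 0.52262971, -0.16064149,  0.16      ])] mid [ 0.53886214 -0.21632236  0.16      ] len 0.11599742120046913 ang 106.25278478670303
hub centre top [0.57485178 0.12175047 0.24      ] scene [0.58143216 0.12205568 0.24      ]
foot scene [0.57898458 0.12525705 0.014     ]
prong [0.4431491  0.06515981 0.23      ]
prong [0.48050557 0.01341526 0.23      ]
prong [0.53506793 0.13322241 0.23      ]
prong [0.57635445 0.082157   0.23      ]
prong S [0.44556271 0.06655142 0.23      ]
prong S [0.48200494 0.01770162 0.23      ]
pot [ 0.71483316 -0.22726249  0.1       ] spray [0.7340018  0.24275991 0.13      ] tin [0.4260725  0.26508954 0.026     ]
[[-9.24977267e-01  3.80021302e-01 -9.30588179e-04]
 [ 3.80022303e-01  9.24976247e-01 -1.41148555e-03]
 [ 3.24377386e-04 -1.65923631e-03 -9.99998571e-01]]
```

```bash
cat > plan.py <<'E'
import sys
from h import *
from rig import arm
# usage: plan.py n x y z yaw(deg of tool y)
s=arm.observe();n=int(sys.argv[1]);x,y,z,yaw=map(float,sys.argv[2:6]);a=np.radians(yaw)
P=np.array(s["ee_pos"]);Q=R.from_rotvec(s["ee_rot"])
G=R.from_matrix(np.array([[-np.sin(a),np.cos(a),0],[np.cos(a),np.sin(a),0],[0,0,-1]]))
G=R.from_matrix(np.array([[-np.sin(a),np.cos(a),0],[np.cos(a),np.sin(a),0],[0,0,-1.]])) 
w=(Q.inv()*G).as_rotvec()
D=(np.array([x,y,z])-P)/n
C=Q
print("t",s["t"],"pos",P.round(4),"F",np.round(s["ft_force"],1),"per row mm",np.linalg.norm(D)*1e3,"deg",np.degrees(np.linalg.norm(w))/n)
for i in range(n):
    print(np.round(np.r_[C.inv().apply(D)/.2,w/n/(np.pi/2)],3).tolist()); C=C*R.from_rotvec(w/n)
E
python3 plan.py 16 0.461 0.132 0.228 35.5
```

```text
t 0.1 pos [0.2182 0.5314 0.2277] F [0.4 0.8 0.2] per row mm 29.211789055529596 deg 2.0103182535541957
[-0.118, -0.087, 0.0, -0.0, 0.0, 0.022]
[-0.121, -0.082, 0.0, -0.0, 0.0, 0.022]
[-0.123, -0.078, 0.0, -0.0, 0.0, 0.022]
[-0.126, -0.074, -0.0, -0.0, 0.0, 0.022]
[-0.129, -0.069, -0.0, -0.0, 0.0, 0.022]
[-0.131, -0.065, -0.0, -0.0, 0.0, 0.022]
[-0.133, -0.06, -0.0, -0.0, 0.0, 0.022]
[-0.135, -0.055, -0.0, -0.0, 0.0, 0.022]
[-0.137, -0.051, -0.0, -0.0, 0.0, 0.022]
[-0.139, -0.046, -0.0, -0.0, 0.0, 0.022]
[-0.14, -0.041, -0.0, -0.0, 0.0, 0.022]
[-0.142, -0.036, -0.0, -0.0, 0.0, 0.022]
[-0.143, -0.031, -0.0, -0.0, 0.0, 0.022]
[-0.144, -0.026, -0.0, -0.0, 0.0, 0.022]
[-0.145, -0.021, -0.0, -0.0, 0.0, 0.022]
[-0.145, -0.016, -0.0, -0.0, 0.0, 0.022]
```

Request:
step_arm(
  series=[
    [-0.118,-0.087,0,0,0,0.022,0],
    [-0.121,-0.082,0,0,0,0.022,0],
    [-0.123,-0.078,0,0,0,0.022,0],
    [-0.126,-0.074,0,0,0,0.022,0],
    [-0.129,-0.069,0,0,0,0.022,0],
    [-0.131,-0.065,0,0,0,0.022,0],
    [-0.133,-0.06,0,0,0,0.022,0],
    [-0.135,-0.055,0,0,0,0.022,0],
  ],
  squeeze=20,
)

```text
t: 0.9
ee_pos: [0.3406, 0.3312, 0.2282]
ee_rot: [-1.029, -2.968, 0.001]
ft_force: [0.0, 0.1, 0.5]
grip_width: 0.0305
grip_force: 0.0
```

Request:
step_arm(
  series=[
    [-0.137,-0.051,0,0,0,0.022,0],
    [-0.139,-0.046,0,0,0,0.022,0],
    [-0.14,-0.041,0,0,0,0.022,0],
    [-0.142,-0.036,0,0,0,0.022,0],
    [-0.143,-0.031,0,0,0,0.022,0],
    [-0.144,-0.026,0,0,0,0.022,0],
    [-0.145,-0.021,0,0,0,0.022,0],
    [-0.145,-0.016,0,0,0,0.022,0],
  ],
)

```text
t: 1.7
ee_pos: [0.4633, 0.132, 0.2282]
ee_rot: [-1.428, -2.797, 0.001]
ft_force: [-0.1, -0.2, -0.3]
grip_width: 0.0004
grip_force: 0.0
```

```bash
python3 plan.py 5 0.461 0.132 0.203 35.5; python3 snap.py b
```

```text
t 1.7 pos [0.4633 0.132  0.2282] F [-0.1 -0.2 -0.3] per row mm 5.057691334674898 deg 0.07989172280102187
[0.001, -0.002, 0.025, -0.0, -0.0, 0.001]
[0.001, -0.002, 0.025, -0.0, -0.0, 0.001]
[0.001, -0.002, 0.025, -0.0, -0.0, 0.001]
[0.001, -0.002, 0.025, -0.0, -0.0, 0.001]
[0.001, -0.002, 0.025, -0.0, -0.0, 0.001]
1.8 [ 2.38877721e-02 -8.61229314e-02  1.84902413e+00 -8.62380789e-04
  1.37897860e+00 -5.99854422e-01] [0.46416874 0.13076338 0.2282425 ] [ 1.43235521e+00  2.79589139e+00 -1.38376059e-03] [ 0.33326302 -0.09318756  0.34303104] 0.0005243423956435124
```

Request:
step_arm(
  series=[
    [0,-0.005,0.04,0,0,0,0],
    [0,-0.005,0.04,0,0,0,0],
    [0,0,0.045,0,0,0,0],
    [-0.022,0,0,0,0,0,0],
    [-0.022,0,0,0,0,0,0],
    [-0.022,0,0,0,0,0,0],
    [-0.022,0,0,0,0,0,0],
    [-0.022,0,0,0,0,0,0],
  ],
)

```text
t: 2.6
ee_pos: [0.4749, 0.1138, 0.204]
ee_rot: [1.427, 2.798, 0.001]
ft_force: [0.4, 0.5, 0.3]
grip_width: 0.0004
grip_force: 0.0
```

Request:
step_arm(
  series=[
    [-0.02,0,0,0,0,0,0],
    [-0.02,0,0,0,0,0,0],
    [-0.037,-0.017,0,0,0,-0.051,0],
    [-0.037,-0.017,0,0,0,-0.051,0],
    [-0.037,-0.017,0,0,0,-0.051,0],
    [-0.037,-0.017,0,0,0,-0.051,0],
    [-0.037,-0.017,0,0,0,-0.051,0],
    [-0.037,-0.017,0,0,0,-0.051,0],
  ],
)

```text
t: 3.4
ee_pos: [0.4971, 0.0639, 0.2035]
ee_rot: [-0.713, -3.057, -0.003]
ft_force: [-5.2, 4.8, 1.9]
grip_width: 0.0006
grip_force: 2.6
```

```bash
python3 snap.py c
cat > polar.py <<'E'
from h import *
from rig import arm
s=arm.observe();p=np.array(s["ee_pos"])[:2]-[.578,.123]
y=R.from_rotvec(s["ee_rot"]).as_matrix()[:,1];u=-y[:2]/np.linalg.norm(y[:2]);n=np.array([-u[1],u[0]])
print("r",p@u,"d",-p@n,"theta",(np.degrees(np.arctan2(u[1],u[0]))+144.5)/57.3,np.round(s["ft_force"],1),s["t"],s["ee_pos"])
E
python3 polar.py
```

```text
3.5 [-1.15756503e-01 -1.18480484e-02  1.82742839e+00  1.55987441e-03
  1.32786150e+00 -1.22496983e+00] [0.49754557 0.06332467 0.20349852] [-7.18748825e-01 -3.05620202e+00 -2.02733191e-03] [-3.83362936  3.59633511  2.11162052] -0.00019604801654458373
r 0.08927904433876505 d 0.0454236940302777 theta 0.4892078778906451 [-3.8  3.6  2.1] 3.5 [0.49754557 0.06332467 0.20349852]
```

Request:
step_arm(
  series=[
    [-0.037,-0.017,0,0,0,-0.051,0],
    [-0.037,-0.017,0,0,0,-0.051,0],
    [-0.037,-0.017,0,0,0,-0.051,0],
    [-0.037,-0.017,0,0,0,-0.051,0],
    [-0.037,-0.017,0,0,0,-0.051,0],
    [-0.037,-0.017,0,0,0,-0.051,0],
    [-0.037,-0.017,0,0,0,-0.051,0],
    [0,0,0,0,0,0,0],
  ],
)

```text
t: 4.3
ee_pos: [0.5433, 0.0283, 0.2036]
ee_rot: [-0.152, 3.137, -0.001]
ft_force: [-0.0, 0.1, -0.2]
grip_width: 0.0002
grip_force: 0.0
```

```bash
python3 polar.py; python3 snap.py d
```

```text
r 0.09087780199118731 d 0.043722497985379125 theta 1.0480492821562566 [-0.   0.1 -0.2] 4.3 [0.54327698 0.02831767 0.2036152 ]
4.4 [-1.69324266e-01  9.66843588e-02  1.71524436e+00 -2.75083801e-04
  1.32968114e+00 -1.83576811e+00] [0.54250767 0.0288083  0.20352129] [ 1.50285013e-01 -3.13792152e+00  4.03914008e-04] [-0.13048058 -0.22392666 -0.32058746] 0.00027424105998386883
```

View pics/d_top.png

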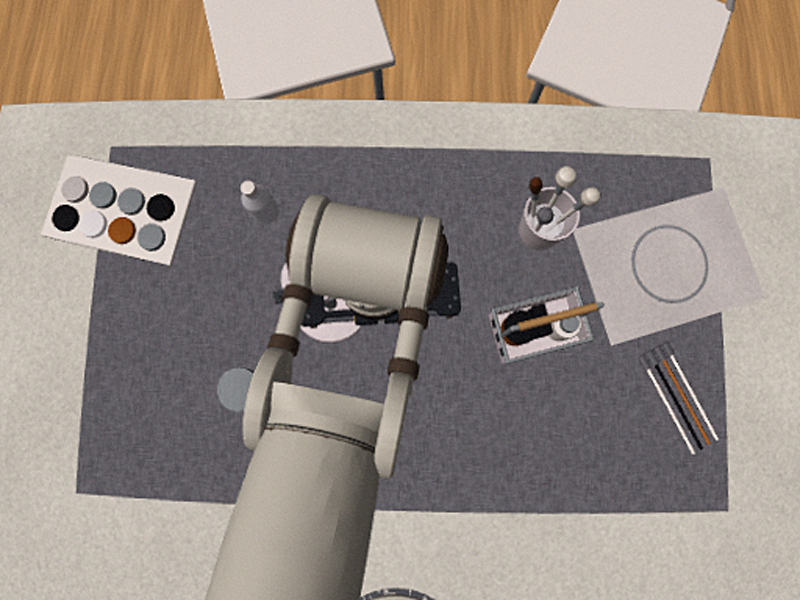

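The arm covers the hook here (hub around (300,280)). The contact force dropped to zero, so the hook has probably snapped out. I'll back off and check.

Request:
step_arm(
  series=[
    [0.1,0,0,0,0,0,0],
    [0.1,0,0,0,0,0,0],
    [0,0,-0.12,0,0,0,0],
    [0,0,-0.12,0,0,0,0],
    [0,0,-0.12,0,0,0,60],
    [0,0.2,0,0,0,0.09,60],
    [0,0.2,0,0,0,0.09,60],
    [0,0,0,0,0,0.09,60],
  ],
)

```text
t: 5.2
ee_pos: [0.4999, 0.1077, 0.2759]
ee_rot: [0.511, 3.099, 0.002]
ft_force: [-0.6, -0.0, 0.1]
grip_width: 0.0302
grip_force: 0.0
```

```bash
python3 plan.py 8 0.541 -0.22 0.22 15
```

```text
t 5.2 pos [0.4999 0.1077 0.2759] F [-0.6 -0.   0.1] per row mm 41.87760630897252 deg 7.032455368248672
[-0.09, -0.186, 0.035, 0.0, -0.0, 0.078]
[-0.112, -0.173, 0.035, 0.0, -0.0, 0.078]
[-0.133, -0.158, 0.035, 0.0, -0.0, 0.078]
[-0.151, -0.141, 0.035, 0.0, -0.0, 0.078]
[-0.167, -0.121, 0.035, 0.0, -0.0, 0.078]
[-0.181, -0.1, 0.035, 0.0, -0.0, 0.078]
[-0.192, -0.077, 0.035, 0.0, -0.0, 0.078]
[-0.2, -0.053, 0.035, 0.0, -0.0, 0.078]
```

Request:
step_arm(
  series=[
    [-0.09,-0.186,0,0,0,0.078,60],
    [-0.112,-0.173,0,0,0,0.078,60],
    [-0.133,-0.158,0,0,0,0.078,60],
    [-0.151,-0.141,0,0,0,0.078,60],
    [-0.167,-0.121,0,0,0,0.078,60],
    [-0.181,-0.1,0,0,0,0.078,60],
    [-0.192,-0.077,0.07,0,0,0.078,60],
    [-0.2,-0.053,0.07,0,0,0.078,60],
  ],
)

```text
t: 6.0
ee_pos: [0.5434, -0.2252, 0.2479]
ee_rot: [1.914, 2.489, 0.0]
ft_force: [-0.0, -0.2, 0.4]
grip_width: 0.0601
grip_force: 0.0
```

```bash
python3 plan.py 2 0.541 -0.22 0.22 15; python3 snap.py e
```

```text
t 6.0 pos [ 0.5434 -0.2252  0.2479] F [-0.  -0.2  0.4] per row mm 14.232056713077851 deg 0.071006145150557
[0.014, -0.003, 0.07, 0.0, 0.0, -0.001]
[0.014, -0.003, 0.07, 0.0, 0.0, -0.001]
6.1 [-6.01615081e-01  1.82863847e-01  1.53717155e+00 -1.53561337e-03
  1.42500769e+00 -8.59909367e-01] [ 0.54188404 -0.22714172  0.24482196] [-1.91451271 -2.48658872  0.00267549] [-0.68484739  1.16620919 -0.93348712] 0.060310468895900735
```

View pics/e_top.png

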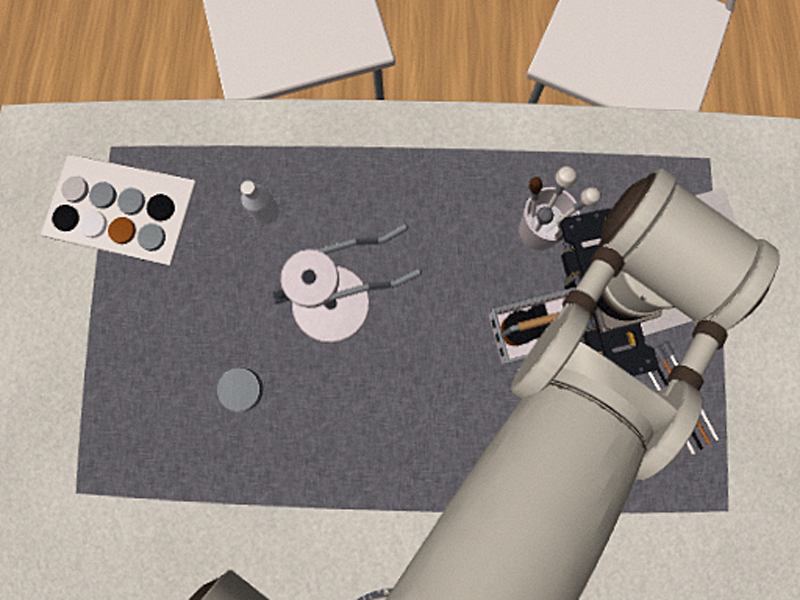

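View pics/e_scene.png

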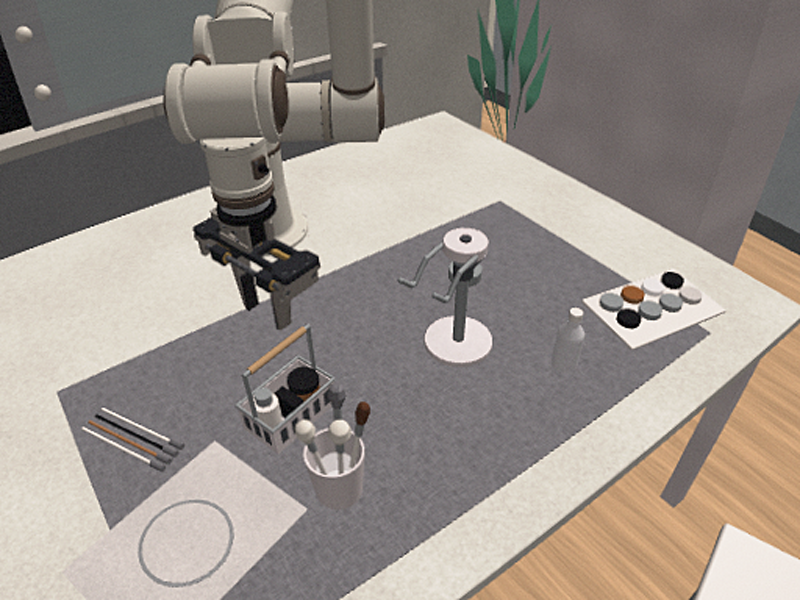

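The hook stayed out: its tips are at (406,228) and (419,272) in the top view, and about (403,281) and (440,298) in the scene view. The gripper is above the basket bar.

```bash
python3 plan.py 5 0.541 -0.22 0.155 15
python3 - <<'E'
import pickle
from h import *
F=pickle.load(open('e.pkl','rb'));k=.64
for c,ps in(('top',((406,228),(419,272))),('scene',((440,298),(403,281)))):
    t=[onz(F[c],a*k,b*k,.23)[:2] for a,b in ps]; m=(t[0]+t[1])/2;v=t[0]-t[1];print(c,t,m,np.linalg.norm(v),np.degrees(np.arctan2(v[1],v[0])),m-[.578,.123])
E
```

```text
t 6.1 pos [ 0.5419 -0.2271  0.2448] F [-0.7  1.2 -0.9] per row mm 18.02195421808625 deg 0.05725807723148048
[0.007, 0.001, 0.09, -0.0, -0.0, -0.0]
[0.007, 0.001, 0.09, -0.0, -0.0, -0.0]
[0.007, 0.001, 0.09, -0.0, -0.0, -0.0]
[0.007, 0.001, 0.09, -0.0, -0.0, -0.0]
[0.007, 0.001, 0.09, -0.0, -0.0, -0.0]
top [array([ 0.64652733, -0.00341548]), array([ 0.58681034, -0.02195705])] [ 0.61666883 -0.01268626] 0.0625292646277914 17.2490818212203 [ 0.03866883 -0.13568626]
scene [array([0.65846699, 0.00457992]), array([ 0.59238825, -0.01557221])] [ 0.62542762 -0.00549615] 0.06908333939797855 16.960206733424634 [ 0.04742762 -0.12849615]
```

Request:
step_arm(
  series=[
    [0.01,0,0.085,0,0,0,60],
    [0.01,0,0.085,0,0,0,60],
    [0,0,0.085,0,0,0,60],
    [0,0,0.085,0,0,0,60],
    [0,0,0.085,0,0,0,60],
    [0,0,0,0,0,0,60],
    [0,0,0,0,0,0,60],
    [0,0,0,0,0,0,60],
  ],
)

```text
t: 6.9
ee_pos: [0.543, -0.2198, 0.1641]
ee_rot: [1.904, 2.496, 0.0]
ft_force: [-0.1, -0.2, 0.3]
grip_width: 0.0597
grip_force: 0.0
```

```bash
python3 plan.py 1 0.542 -0.222 0.155 15; python3 snap.py f
python3 - <<'E'
import cv2
i=cv2.imread('pics/f_scene.png')[170:480,150:450]
cv2.imwrite('pics/f_crop.png',cv2.resize(i,None,fx=1.9,fy=1.9))
E
```

```text
t 6.9 pos [ 0.543  -0.2198  0.1641] F [-0.1 -0.2  0.3] per row mm 9.443013420965265 deg 0.35233011108882084
[-0.009, -0.008, 0.046, 0.001, 0.001, 0.004]
7.0 [-5.91089704e-01  2.39766248e-01  1.63433047e+00  4.69524080e-05
  1.26521944e+00 -8.58557349e-01] [ 0.54295845 -0.21998208  0.16401065] [1.90405001e+00 2.49598530e+00 2.86502529e-04] [-0.63226048 -0.09520203 -0.43525001] 0.059977817022365425
```

View pics/f_crop.png

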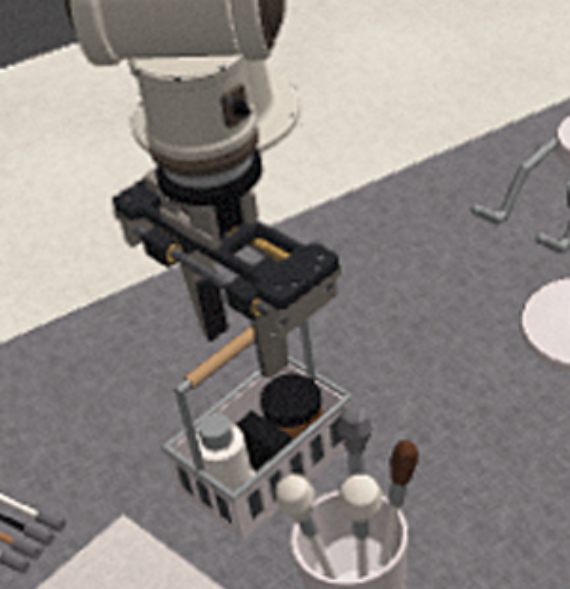

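The bar passes between the open fingers, its near end at (185,383) in the crop. I'll lower the last 9 mm and close.

Request:
step_arm(
  series=[
    [-0.005,-0.005,0.045,0,0,0,60],
    [0,0,0,0,0,0,30],
    [0,0,0,0,0,0,20],
    [0,0,0,0,0,0,8],
    [0,0,0,0,0,0,4],
    [0,0,0,0,0,0,4],
    [0,0,0,0,0,0,4],
    [0,0,0,0,0,0,4],
  ],
  squeeze=30,
)

```text
t: 7.8
ee_pos: [0.5417, -0.2211, 0.1537]
ee_rot: [1.905, 2.497, 0.0]
ft_force: [0.1, -0.6, -0.3]
grip_width: 0.0109
grip_force: 30.0
```

Request:
step_arm(
  series=[
    [0,0,0,0,0,0,4],
    [0,0,0,0,0,0,4],
    [0,0,-0.05,0,0,0,4],
    [0,0,-0.1,0,0,0,4],
    [0,0,-0.1,0,0,0,4],
    [0,0,-0.1,0,0,0,4],
    [0,0,-0.1,0,0,0,4],
    [0,0,0,0,0,0,4],
  ],
)

```text
t: 8.6
ee_pos: [0.5429, -0.2218, 0.2472]
ee_rot: [1.902, 2.493, 0.001]
ft_force: [1.1, 0.2, -1.8]
grip_width: 0.0109
grip_force: 30.0
```

```bash
python3 snap.py g
```

```text
8.7 [-5.93857351e-01  1.73791329e-01  1.55035431e+00 -7.00091821e-05
  1.41766765e+00 -8.61210971e-01] [ 0.54142285 -0.22090201  0.24336085] [-1.90540687e+00 -2.49753282e+00  1.28534450e-04] [-0.5662338   1.23571018 -2.19299632] 0.010831040648336385
```

View pics/g_scene.png

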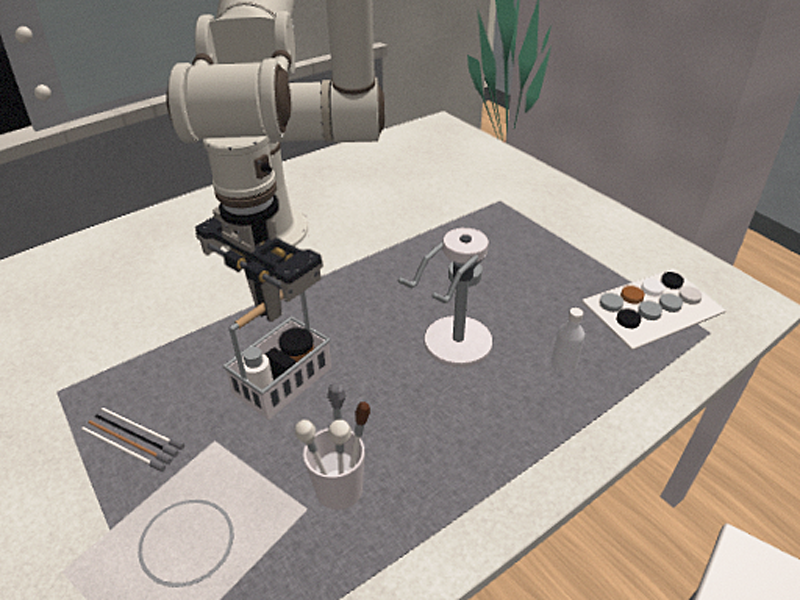

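The basket is lifted level. In the scene view its rod tops are near (235,326) and (306,290).

```bash
python3 plan.py 8 0.53 -0.12 0.245 -30
python3 - <<'E'
import pickle
from h import *
F=pickle.load(open('g.pkl','rb'));k=.64
for c in('scene','top'):
    f=F[c]
    for w in (.067,-.067): print(c,'expected rod tops px800',proj(f,[.5414+w*-.259,-.221+w*.966,.25])/k)
    h=cv2.cvtColor(f['image'],cv2.COLOR_RGB2HSV);m=(h[...,0]>8)&(h[...,0]<24)&(h[...,1]>90)&(h[...,2]>90)
    b=(140,180,205,215) if c=='scene' else (310,180,400,225)
    q=np.argwhere(m[b[1]:b[3],b[0]:b[2]])[:,::-1]+[b[0],b[1]]
    if len(q): print(len(q),'min/max', q[q[:,0].argmin()]/k,q[q[:,0].argmax()]/k)
    for w in (.058,-.058): print('bar end exp',proj(f,[.5414+w*-.259,-.221+w*.966,.25])/k)
E
```

```text
t 8.7 pos [ 0.5414 -0.2209  0.2434] F [-0.6  1.2 -2.2] per row mm 12.69496938150499 deg 5.664856021236662
[0.063, 0.01, -0.001, -0.0, -0.0, 0.063]
[0.063, 0.004, -0.001, -0.0, -0.0, 0.063]
[0.063, -0.003, -0.001, -0.0, -0.0, 0.063]
[0.063, -0.009, -0.001, -0.0, -0.0, 0.063]
[0.062, -0.015, -0.001, -0.0, -0.0, 0.063]
[0.06, -0.021, -0.001, -0.0, -0.0, 0.063]
[0.057, -0.027, -0.001, -0.0, -0.0, 0.063]
[0.055, -0.032, -0.001, -0.0, -0.0, 0.063]
scene expected rod tops px800 [300.32029142 282.86379741]
scene expected rod tops px800 [230.69560085 330.76136154]
106 min/max [235.9375 320.3125] [281.25 293.75]
bar end exp [295.98286167 285.83487085]
bar end exp [235.72528069 327.28619104]
top expected rod tops px800 [523.74416781 319.59776623]
top expected rod tops px800 [622.25195128 294.99246291]
76 min/max [510.9375 315.625 ] [585.9375 331.25  ]
bar end exp [530.49541763 317.92586294]
bar end exp [615.78930064 296.62113767]
```

Request:
step_arm(
  series=[
    [0.063,0.01,0,0,0,0.063,4],
    [0.063,0.004,0,0,0,0.063,4],
    [0.063,-0.003,0,0,0,0.063,4],
    [0.063,-0.009,0,0,0,0.063,4],
    [0.062,-0.015,0,0,0,0.063,4],
    [0.06,-0.021,0,0,0,0.063,4],
    [0.057,-0.027,0,0,0,0.063,4],
    [0.055,-0.032,0,0,0,0.063,4],
  ],
)

```text
t: 9.5
ee_pos: [0.5293, -0.1191, 0.2415]
ee_rot: [-2.722, -1.563, 0.003]
ft_force: [0.6, 0.6, -2.8]
grip_width: 0.0112
grip_force: 30.0
```

```bash
python3 plan.py 8 0.636 -0.064 0.2455 -72.8
```

```text
t 9.5 pos [ 0.5293 -0.1191  0.2415] F [ 0.6  0.6 -2.8] per row mm 15.016562735043458 deg 5.31586727105828
[0.063, 0.04, -0.003, -0.0, 0.0, 0.059]
[0.067, 0.034, -0.003, -0.0, 0.0, 0.059]
[0.07, 0.028, -0.003, -0.0, 0.0, 0.059]
[0.072, 0.021, -0.003, -0.0, 0.0, 0.059]
[0.074, 0.015, -0.003, -0.0, 0.0, 0.059]
[0.075, 0.008, -0.003, -0.0, 0.0, 0.059]
[0.075, 0.001, -0.003, -0.0, 0.0, 0.059]
[0.075, -0.006, -0.003, -0.0, 0.0, 0.059]
```

Request:
step_arm(
  series=[
    [0.063,0.04,-0.003,0,0,0.059,4],
    [0.067,0.034,-0.003,0,0,0.059,4],
    [0.07,0.028,-0.003,0,0,0.059,4],
    [0.072,0.021,-0.003,0,0,0.059,4],
    [0.074,0.015,-0.003,0,0,0.059,4],
    [0.075,0.008,-0.003,0,0,0.059,4],
    [0.075,0.001,-0.003,0,0,0.059,4],
    [0.075,-0.006,-0.003,0,0,0.059,4],
  ],
)

```text
t: 10.3
ee_pos: [0.6366, -0.0639, 0.246]
ee_rot: [-3.104, -0.471, 0.006]
ft_force: [-0.3, -1.3, -2.6]
grip_width: 0.0109
grip_force: 30.0
```

Request:
step_arm(
  series=[
    [0,0,0,0,0,0,4],
    [0,0,0,0,0,0,4],
    [0,0,0,0,0,0,4],
    [0,0,0,0,0,0,4],
    [0,0,0,0,0,0,4],
    [0,0,0,0,0,0,4],
    [0,0,0,0,0,0,4],
    [0,0,0,0,0,0,4],
  ],
)

```text
t: 11.1
ee_pos: [0.6371, -0.0646, 0.2485]
ee_rot: [3.105, 0.477, 0.0]
ft_force: [-0.3, 0.1, -1.9]
grip_width: 0.0108
grip_force: 30.0
```

```bash
python3 plan.py 6 0.609 0.0225 0.2455 -72.8; python3 snap.py i
python3 - <<'E'
import cv2
i=cv2.imread('pics/i_scene.png')[150:450,300:600]
cv2.imwrite('pics/i_crop.png',cv2.resize(i,None,fx=1.9,fy=1.9,interpolation=cv2.INTER_CUBIC))
E
```

```text
t 11.1 pos [ 0.6371 -0.0646  0.2485] F [-0.3  0.1 -1.9] per row mm 15.264210338117408 deg 0.04714083425747461
[-0.001, -0.076, 0.002, 0.0, -0.0, 0.001]
[-0.001, -0.076, 0.002, 0.0, -0.0, 0.001]
[-0.001, -0.076, 0.002, 0.0, -0.0, 0.001]
[-0.001, -0.076, 0.002, 0.0, -0.0, 0.001]
[-0.001, -0.076, 0.002, 0.0, -0.0, 0.001]
[-0.001, -0.076, 0.002, 0.0, -0.0, 0.001]
11.2 [-2.89372653e-01  3.14078295e-01  1.37435398e+00  4.28904718e-06
  1.45307677e+00  9.76312414e-01] [ 0.63714479 -0.06459423  0.24844042] [3.10507459e+00 4.77405161e-01 1.21570252e-04] [ 0.64646697  0.80058973 -3.09387866] 0.011153393738304186
```

View pics/i_crop.png

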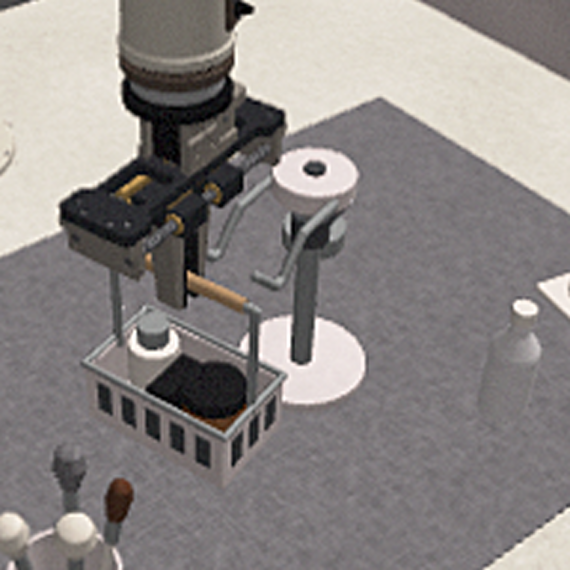

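The basket is level in front of the prong tips (crop (215,255) and (268,278)), with its rods outside them. I'll slide it in over the tips.

Request:
step_arm(
  series=[
    [0,-0.03,0.012,0,0,0,4],
    [0,-0.06,0,0,0,0,4],
    [0,-0.06,0,0,0,0,4],
    [0,-0.06,0,0,0,0,4],
    [0,-0.06,0,0,0,0,4],
    [0,0,0,0,0,0,4],
    [0,0,0,0,0,0,4],
    [0,0,0,0,0,0,4],
  ],
)

```text
t: 12.0
ee_pos: [0.621, -0.0134, 0.2461]
ee_rot: [3.105, 0.477, 0.0]
ft_force: [0.2, 0.4, -2.7]
grip_width: 0.011
grip_force: 30.0
```

```bash
python3 plan.py 4 0.609 0.0225 0.246 -72.8
```

```text
t 12.0 pos [ 0.621  -0.0134  0.2461] F [ 0.2  0.4 -2.7] per row mm 9.467139589902207 deg 0.06671048403748504
[-0.001, -0.047, 0.0, 0.0, -0.0, 0.001]
[-0.001, -0.047, 0.0, 0.0, -0.0, 0.001]
[-0.001, -0.047, 0.0, 0.0, -0.0, 0.001]
[-0.001, -0.047, 0.0, 0.0, -0.0, 0.001]
```

No contact. I'll slide in the rest of the way.

Request:
step_arm(
  series=[
    [0,-0.047,0,0,0,0,4],
    [0,-0.047,0,0,0,0,4],
    [0,-0.047,0,0,0,0,4],
    [0,-0.047,0,0,0,0,4],
    [0,0,0,0,0,0,4],
    [0,0,0,0,0,0,4],
    [0,0,0,0,0,0,4],
    [0,0,0,0,0,0,4],
  ],
)

```text
t: 12.8
ee_pos: [0.6097, 0.0224, 0.246]
ee_rot: [3.105, 0.477, 0.0]
ft_force: [-0.1, -0.4, -3.0]
grip_width: 0.011
grip_force: 30.0
```

```bash
python3 plan.py 4 0.609 0.0225 0.205 -72.8;python3 snap.py j
python3 - <<'E'
import cv2,numpy as np
i=cv2.imread('pics/j_scene.png')[150:450,330:630]
t=cv2.imread('pics/j_top.png')[180:400,230:450]
z=lambda a:cv2.resize(a,(395,395),interpolation=cv2.INTER_CUBIC)
cv2.imwrite('pics/j_crop.png',np.hstack([z(i),z(t)]))
E
```

```text
t 12.8 pos [0.6097 0.0224 0.246 ] F [-0.1 -0.4 -3. ] per row mm 10.250106383710152 deg 0.06309679133673067
[-0.001, -0.0, 0.051, 0.0, -0.0, 0.001]
[-0.001, -0.0, 0.051, 0.0, -0.0, 0.001]
[-0.001, -0.0, 0.051, 0.0, -0.0, 0.001]
[-0.001, -0.0, 0.051, 0.0, -0.0, 0.001]
12.9 [-1.60894418e-01  2.37276242e-01  1.47182107e+00 -5.55728203e-05
  1.43248364e+00  1.10525713e+00] [0.60969749 0.0224994  0.2459884 ] [ 3.10516013e+00  4.76689948e-01 -9.16651024e-06] [-0.70592308  0.01000589 -2.61017873] 0.010764219598931079
```

View pics/j_crop.png

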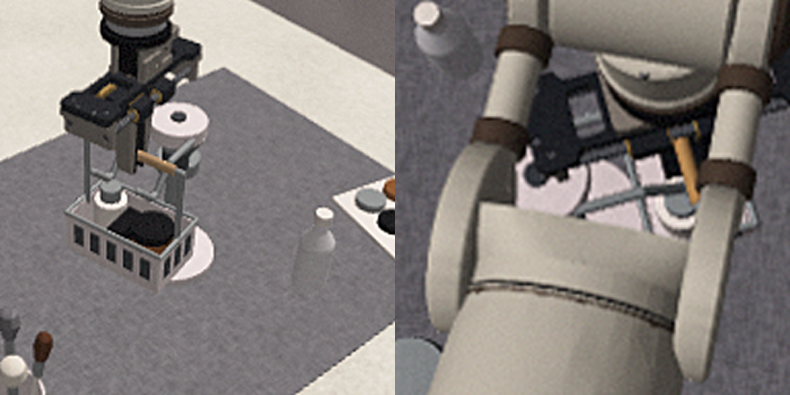

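The bar lies across both prongs, and its visible end is at (175,168) in the left half of the crop. Now I'll lower it.

Request:
step_arm(
  series=[
    [0,0,0.03,0,0,0,4],
    [0,0,0.04,0,0,0,4],
    [0,0,0.04,0,0,0,4],
    [0,0,0.03,0,0,0,4],
    [0,0,0.015,0,0,0,4],
    [0,0,0.01,0,0,0,4],
    [0,0,0,0,0,0,4],
    [0,0,0,0,0,0,4],
  ],
)

```text
t: 13.7
ee_pos: [0.6098, 0.0228, 0.2134]
ee_rot: [3.105, 0.477, 0.001]
ft_force: [0.1, -0.2, -2.6]
grip_width: 0.0105
grip_force: 30.0
```

Request:
step_arm(
  series=[
    [0,0,0.005,0,0,0,4],
    [0,0,0.005,0,0,0,4],
    [0,0,0.005,0,0,0,4],
    [0,0,0,0,0,0,4],
    [0,0,0.005,0,0,0,4],
    [0,0,0,0,0,0,4],
    [0,0,0,0,0,0,4],
    [0,0,0,0,0,0,4],
  ],
)

```text
t: 14.5
ee_pos: [0.6096, 0.0228, 0.209]
ee_rot: [3.105, 0.477, 0.0]
ft_force: [0.1, 1.4, -2.8]
grip_width: 0.011
grip_force: 30.0
```

Request:
step_arm(
  series=[
    [0,0,0.005,0,0,0,4],
    [0,0,0,0,0,0,4],
    [0,0,0.005,0,0,0,4],
    [0,0,0,0,0,0,4],
    [0,0,0.005,0,0,0,4],
    [0,0,0,0,0,0,4],
    [0,0,0,0,0,0,4],
    [0,0,0,0,0,0,4],
  ],
)

```text
t: 15.3
ee_pos: [0.6097, 0.0228, 0.206]
ee_rot: [3.105, 0.477, 0.0]
ft_force: [-0.4, 0.8, -2.7]
grip_width: 0.011
grip_force: 30.0
```

Request:
step_arm(
  series=[
    [0,0,0.005,0,0,0,4],
    [0,0,0,0,0,0,4],
    [0,0,0.005,0,0,0,4],
    [0,0,0,0,0,0,4],
    [0,0,0,0,0,0,4],
    [0,0,0,0,0,0,4],
    [0,0,0,0,0,0,4],
    [0,0,0,0,0,0,4],
  ],
)

```text
t: 16.1
ee_pos: [0.6097, 0.0229, 0.2043]
ee_rot: [-3.105, -0.477, -0.001]
ft_force: [-1.5, 1.2, 0.3]
grip_width: 0.0108
grip_force: 30.0
```

The load has moved to the prongs: Fz went from about -2.8 to 0.3 N with the bar at roughly 0.210 m. I'll release gently.

Request:
step_arm(
  series=[
    [0,0,0,0,0,0,12],
    [0,0,0,0,0,0,14],
    [0,0,0,0,0,0,18],
    [0,0,0,0,0,0,24],
    [0,0,0,0,0,0,30],
    [0,0,0,0,0,0,36],
    [0,0,0,0,0,0,36],
    [0,0,0,0,0,0,36],
  ],
  squeeze=5,
)

```text
t: 16.9
ee_pos: [0.6096, 0.0228, 0.204]
ee_rot: [3.105, 0.477, -0.0]
ft_force: [0.5, -0.2, -0.5]
grip_width: 0.0361
grip_force: 0.0
```

Request:
step_arm(
  series=[
    [0,0,-0.03,0,0,0,36],
    [0,0,-0.06,0,0,0,36],
    [0,0,-0.1,0,0,0,36],
    [0,0,-0.15,0,0,0,36],
    [0,0,-0.15,0,0,0,36],
    [0,0,-0.15,0,0,0,36],
    [0,0,0,0,0,0,36],
    [0,0,0,0,0,0,36],
  ],
)

```text
t: 17.7
ee_pos: [0.61, 0.0227, 0.3333]
ee_rot: [3.104, 0.477, 0.004]
ft_force: [0.7, -0.8, -0.7]
grip_width: 0.036
grip_force: 0.0
```

```bash
python3 snap.py k
python3 - <<'E'
import cv2,numpy as np
i=cv2.imread('pics/k_scene.png')[180:480,330:630]
cv2.imwrite('pics/k_crop.png',cv2.resize(i,None,fx=1.95,fy=1.95,interpolation=cv2.INTER_CUBIC))
E
```

```text
17.8 [-1.60433011e-01  2.04405754e-01  1.34561074e+00 -3.37394492e-05
  1.59382986e+00  1.10525695e+00] [0.60905608 0.02288948 0.33066955] [-3.10445142 -0.47730119  0.00338372] [-0.89024216 -0.51069015 -0.53654954] 0.035946189075342395
```

View pics/k_crop.png

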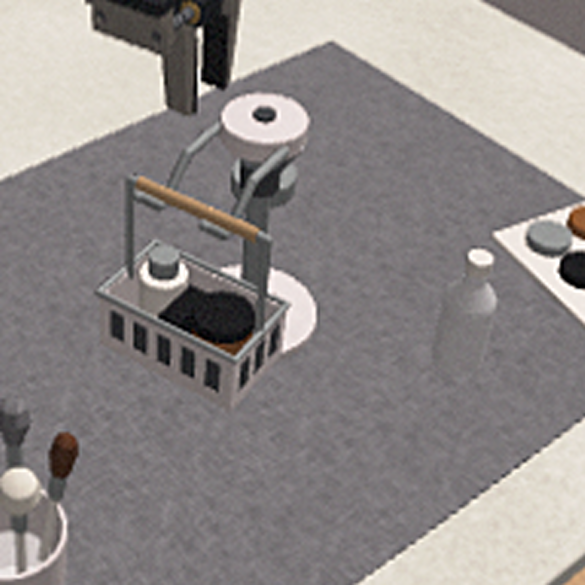

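The basket hangs level across both prongs, with its bar running from (135,183) to (262,235) in the crop and the gripper clear of it. I'll let it settle, then hand in.

Request:
step_arm(
  series=[
    [0,0,-0.05,0,0,0,36],
    [0,0,0,0,0,0,36],
    [0,0,0,0,0,0,36],
    [0,0,0,0,0,0,36],
    [0,0,0,0,0,0,36],
    [0,0,0,0,0,0,36],
    [0,0,0,0,0,0,36],
    [0,0,0,0,0,0,36],
  ],
)

```text
t: 18.6
ee_pos: [0.6096, 0.0228, 0.342]
ee_rot: [-3.105, -0.477, 0.0]
ft_force: [0.4, 0.2, 0.1]
grip_width: 0.0358
grip_force: 0.0
```

```bash
python3 -c "
from rig import arm
print(arm.hand_in())"
```

```text
the job is handed in; nothing more can be done
None
```

The hook is swung out and holding in its notch, the basket hangs level by its handle across both prongs, nothing else on the desk was touched, and the job was handed in at about 19 s (no verdict came back).

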